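Hold the reader's sprung lid at its index

TASK

The tube reader's lid is sprung shut. Take the black upright tab at the front of the lid with a gentle grip (no more than 60 N), lift the lid against its spring until the small black pointer on its left edge is level with the black index nose clamped on the graduated quadrant, and finish while still holding it steady there so that the wells can be inspected. Do not swing the lid well past the index (more than about 10 degrees), do not shift the index, and leave the things standing round the reader where they are.

Things in the scene. Friction and masses are not known exactly. Their poses are not given: they have to be found in the camera images.
- reader: tube reader fixed to the bench: white housing 170 (x) x 150 (y) x 80 mm high, with a graduated quadrant beside it at y = +90 mm, x = -35 to +75 mm, up to 185 mm above the bench. Origin: centre of its underside. Its x axis points from the front (display, lid tab) to the back (hinge), y to its left, z up. The hinge axis runs along y at x = +75, z = 87 mm.
- lid (a joint): lid angle in rad: 0 shut, grows as the front of the lid rises (1.25 is the stop). A spring and the lid's weight pull it shut: about 0.34 N m when shut, rising to about 0.62 N m at 0.9 rad (2.3 to 4.1 N at the tab); let go, it falls shut.
- index (a joint): angle in rad at which the index is clamped on the quadrant, in the same sense and from the same zero as the lid angle: the lid is on the mark when both joint values are equal. Set anywhere from 0.40 to 0.90.
- lid_tab (a point): grip point inside the tab, 11.5 mm below its top, 25.5 mm above the lid. The tab: black block at the middle of the lid's front edge, 18 x 18 mm, 37 mm high, free on its +y and -y sides. In the lid's frame the point is 146 mm in front of (-x) and 32 mm above the hinge axis. Pinched across y it turns between the pads as the lid rises, so the tool may keep pointing down. Axes turn with the lid.
- lid_hinge (a point): point on the lid's hinge axis, at the middle of the lid's width (y = 0 of the reader); its y axis is the hinge axis; axes turn with the lid.
- lid_pointer (a point): front end, outer side, of the pointer: a black plate 24 (radial) x 16 x 6 mm on the lid's left (+y) edge, at mid-height of the lid, in the hinge's plane. The point is 118 mm from the hinge axis; its axes turn with the lid.
- index_mark (a point): front inner end of the index nose, a black bar 24 (radial) x 12 x 6 mm on the quadrant, at the end of a steel arm that turns about the hinge axis, with a round black clamp knob (20 mm across) on its outer side. The point is 118 mm from the hinge axis. Nose and pointer stand end to end, 2 mm apart, at the same height, when the lid is on the mark. Axes turn with the index.
- cup: sample cup with screw lid, 56 mm wide, 58 mm high; origin at the centre of its underside; stands to the right of the reader; not to be moved
- beaker: small glass beaker, 52 mm wide, 66 mm high; origin at the centre of its underside; stands to the left of the reader, beyond the quadrant; not to be moved
- marker: marker pen with black cap, 135 mm long, 17 mm wide, lying left of the reader's front; origin at the centre of its underside; not to be moved
- dish: culture dish 94 mm wide, 16 mm high, lying right of the reader's front; origin at the centre of its underside; not to be moved

How it is judged (in metres and radians):
On the way:
1. the lid is lifted off its seat by the fingers (value of joint lid above 0.12 rad and contact force between the fingers and reader above 1 N), for 0.1 s.
At the end, for the whole second after the job is handed in: The fingers hold the lid still with its angle within 0.07 rad (4 degrees) of the index, and the index is where it was set (within 6 mm) (angle between the x axis of lid_pointer and the x axis of index_mark, either way round below 0.07 rad and velocity of joint lid between -0.1 and 0.1 rad/s and contact force between the fingers and reader above 1 N and distance of index_mark from where it was at the start of the episode below 0.006 m); the arm keeps its last pose, push and grip.
It fails at once if the lid or reader is gripped or pushed too hard (the forces of both fingers added: a grip of 60 N counts as 120 N; the limit is 150 N) (contact force between the fingers and reader above 150 N).
It fails at once if the lid is swung more than about 11 degrees past the index (z of lid_pointer in the frame of index_mark above 0.023 m).
It fails at once if the index is shifted by more than 6 mm (distance of index_mark from where it was at the start of the episode above 0.006 m).
It fails at once if a thing round the reader is moved by more than 30 mm (distance of any of cup, beaker, marker, dish from where it was at the start of the episode above 0.03 m).
It also fails if it takes over 32 s, if anything falls off the work surface, if the arm or the gripper's body presses on something with over 40 N, if the wrist force passes 120 N, or if a joint passes its speed limit or range.

ROBOT

A 6-joint arm with a two-finger parallel gripper is mounted at the origin on a cart in front of the work surface, level with it; the furniture and walls round the work are solid. World frame = base frame: x ahead of the robot, y to its left, z up, the work surface at z = 0. Lengths are in m, angles in degrees, forces in N, time in s.
With the tool pointing down it reaches from about 0.3 to 0.95 m from the base axis. Payload 3.1 kg.
Tool frame: the origin (TCP) lies at the very end of the fingers, on their centre line; the grasp point (between the pads) lies 19 mm behind it; x points along the fingers, y is the direction in which the jaws open and shut, and the axes are right-handed (so a half turn about x gives the same grasp; the last joint's range is limited). The gripper opens to 85 mm and grips with 20 to 120 N. Pads are 22 mm wide; open, the fingers measure 114 mm over their backs; the gripper's body (76 mm by 85 mm) begins 54 mm behind the grasp point. The pads swing forward as they close: fully open they stand 13 mm farther back than shut.
Start: joints at [67.397, 17.653, 93.61, -0, 68.738, -3.994], TCP at [0.199, 0.592, 0.231] pointing down, gripper open.
Joint ranges: [-175.34, 175.34], [-45.06, 112.39], [2.9, 150.54], [-68.45, 248.45], [3.09, 151.38], [-168.51, 168.51]. Speed limits (degrees/s): [159.86, 159.86, 180, 180, 180, 180].

INTERFACE

Orientations are given as [roll, pitch, yaw] about the fixed x, y, z axes, in that order (R = Rz(yaw) Ry(pitch) Rx(roll)).
In Python, from plant import manip, imaging, models gives the robot as it stands.
- The arm moves only by the tool drive_tool, never from a script. Its argument "moves" is a list of rows, each a list of 4 numbers: the shift along the tool's x, y, z in mm, then the turn about the tool's x in degrees. In form: [[x, y, z, turn], ...]. A call has 1 to 20 rows; each row shifts and turns the commanded pose from where the row before left it, along the tool's axes as they then stand; what a row does not reach is not made up. A row lasts 1/12 s, in which the tool goes at most 41.7 mm and 7.16 degrees, less where a joint would pass 70% of its speed; a pose out of reach is approached as far as the arm can. A call with a gripper value outside its range is refused whole. "claw" is the finger opening in mm, from 0 to 85.4, set as the call begins (left out, the last holds). The fingers move at their own pace and stop on an object; "force" is the grip in N (left out, the last holds). Time passes only in rows, so rows that do not move let the fingers close. It gives the time, the measured TCP pose, the force and the opening at its end, in the units of the state.
- manip.state(): the state, without advancing time (a new reading comes with each control period).
- imaging.snapshot(name): name is "side" or "top"; returns (picture, depth): 400x640x3 uint8, red, green, blue; 400x640 float32, m along the optical axis (not along the pixel's ray), 0 where there is no reading.
- imaging.camera_model(name): a dict with "K" (3x3 intrinsics, pixels), "xyz" and "orientation" of the camera in the world. Camera axes: x right, y down, z forward; pixel columns grow to the right and rows downward; lengths in m; the calibration is good to about 2 mm. A picture is of the moment at which its call begins. camera_model takes no time and is no camera call.
- manip.job_done(): hands the job in, once; it reports no verdict.
Trained networks look in the newest picture that a camera, given by its name, has taken for a name from the list of things; names that differ only in an ending like _2 or _b are one class to them, and where a whole thing is asked for, a point or a joint stands for the part that bears it (a point fixed in the world has none). Each returns a list of dicts, best first, with "confidence" (0 to 1); they miss things now and then, are a little off and sometimes report something else, mostly with a low value. They report only what shows in the picture. A call takes as long as a camera call.
- models.find_in(camera, name): "location" ([column, row] in pixels, amid what is visible of it).
- models.tip_of(camera, name): "location" ([column, row] in pixels: a listed point, or the origin of a listed thing).
The state is a dict: "t": time; "joint_pos": joint angles; "joint_vel": joint speeds; "tau": joint torques, N m; "position": TCP position; "tcp_rot": TCP orientation; "wrist_force": force on the tool from outside, world axes, zero at the start; "torque": the same for the moment, N m; "width": opening from 0.0 (shut) to 1.0 (fully open).
Only numpy, scipy, OpenCV 4.12 (cv2) and the standard library are available. Lean on these libraries where they do the work, as an engineer would, in place of code of your own. Each camera call takes 0.05 s, during which the arm holds its last target. There are 200 camera calls.

## Working session

There is one attempt and no reset: what is moved stays moved. The work goes in short steps, Python scripts to look and compute and a tool call to move; the robot and the scene stay as the last step left them, time stands still between calls to the robot, and variables do not carry over. Pictures are saved under pics/ and viewed, about 8 in all and at most 12, crops included, and the job is handed in when it is done.

Besides the shell and the picture viewer there is one more tool, called after ">>>" in YAML: its name, and indented under it one key for each argument. drive_tool: Moves the arm, as the interface text tells. Its arguments: {"type":"object","properties":{"moves":{"type":"array","items":{"type":"array","items":{"type":"number"}}},"claw":{"type":"number"},"force":{"type":"number"}},"required":["moves"]}

```bash
mkdir -p pics; cat > h.py <<'E'
import numpy as np,cv2
from scipy.spatial.transform import Rotation as R
from plant import manip,imaging,models
def cam(n):
    c=imaging.camera_model(n); o=np.array(c["orientation"],float)
    M=o if o.shape==(3,3) else R.from_euler('xyz',o,degrees=True).as_matrix()
    return np.array(c["K"]),np.array(c["xyz"]),M
def px2w(n,uv,d):
    K,p,M=cam(n); return p+M@(np.linalg.inv(K)@[uv[0],uv[1],1])*d
def w2px(n,P):
    K,p,M=cam(n); q=K@(M.T@(np.array(P)-p)); return q[:2]/q[2]
def dep(D,uv,r=2):
    u,v=int(round(uv[0])),int(round(uv[1])); w=D[max(v-r,0):v+r+1,max(u-r,0):u+r+1]; w=w[w>0]
    return np.median(w) if w.size else 0
E
python3 - <<'E'
from h import *
print(imaging.camera_model("side"),imaging.camera_model("top"))
ims=[]
for c in("side","top"):
    I,D=imaging.snapshot(c); np.save(f"{c}D.npy",D); cv2.imwrite(f"pics/{c}0.png",I[:,:,::-1])
    for n in("reader","lid_tab","lid_hinge","lid_pointer","index_mark","cup","beaker","marker","dish"):
        for r in models.tip_of(c,n)[:2]:
            d=dep(D,r["location"]); print(c,n,np.round(r["location"],1),round(r["confidence"],2),np.round(px2w(c,r["location"],d),4))
print(manip.state())
E
```

```text
{'K': array([[502.67203305,   0.        , 324.5034413 ],
       [  0.        , 502.67203305, 193.28053012],
       [  0.        ,   0.        ,   1.        ]]), 'xyz': array([ 0.05409995, -1.0953228 ,  0.89113888]), 'orientation': array([-123.46177168,    1.20863107,  -23.12548765])} {'K': array([[417.77423873,   0.        , 316.56327332],
       [  0.        , 417.77423873, 199.02375723],
       [  0.        ,   0.        ,   1.        ]]), 'xyz': array([0.3355631 , 0.00433828, 1.15827739]), 'orientation': array([-171.79717563,   -0.50537213,  -89.84407798])}
side reader [317.3 216.6] 0.59 [ 0.468  -0.03    0.0582]
side lid_tab [296.5 189. ] 0.67 [0.4362 0.0436 0.1161]
side lid_hinge [343.2 188.8] 0.82 [0.5721 0.0217 0.0924]
side lid_pointer [303.9 179.9] 0.71 [0.4887 0.1243 0.0871]
side cup [296.2 186.9] 0.67 [0.436  0.0443 0.1229]
side cup [326.2 252. ] 0.65 [ 0.4512 -0.1298  0.0115]
side beaker [322.2 181.9] 0.72 [0.5304 0.0803 0.0939]
side marker [282.9 189.5] 0.64 [0.4491 0.2203 0.0067]
side dish [293.3 259. ] 0.78 [ 0.3591 -0.1239  0.0151]
top reader [302.4 201.3] 0.95 [0.483 
[... 393 characters left out ...]
126]
top dish [359.8 249.3] 0.75 [ 0.3627 -0.1233  0.0149]
{'t': 1.0, 'joint_pos': array([ 6.73956914e+01,  1.76495394e+01,  9.36111153e+01,  1.79380629e-03,
        6.87393071e+01, -3.99348295e+00]), 'joint_vel': array([ 0.00048229,  0.01182515,  0.00268404, -0.06746138, -0.07505956,
        0.02257991]), 'tau': array([-1.69876597e-05, -4.15283060e+01, -2.77093953e+01, -8.18307717e-05,
        5.88439943e-04,  1.56074044e-06]), 'position': array([0.19947454, 0.59230308, 0.23129724]), 'tcp_rot': array([174.69540131,  89.99832784, 156.08392525]), 'wrist_force': array([-0.61008079,  0.29363379, -0.21846467]), 'torque': array([-0.008567  , -0.0120576 ,  0.00390209]), 'width': 1.000837131679123}
```

```bash
python3 - <<'E'
from h import *
a=cv2.imread("pics/side0.png")[120:290,230:400]; b=cv2.imread("pics/top0.png")[130:290,200:400]
cv2.imwrite("pics/a.png",np.vstack([np.hstack([cv2.resize(a,(390,390),interpolation=2),cv2.resize(b,(410,390),interpolation=2)])]))
s=manip.state(); r=R.from_euler('xyz',s['tcp_rot'],degrees=True).as_matrix(); print(r.round(3))
# tab top points and housing edges from depth
for c in("side","top"):
    D=np.load(f"{c}D.npy");K,p,M=cam(c)
    v,u=np.mgrid[:400,:640]; P=p+(np.stack([(u-K[0,2])/K[0,0],(v-K[1,2])/K[1,1],np.ones_like(u,float)],-1)*D[...,None])@M.T
    np.save(c+"P.npy",P)
    m=(P[...,2]>.11)&(P[...,2]<.14)&(abs(P[...,0]-.42)<.05)&(abs(P[...,1]-.045)<.05)&(D>0)
    print(c,m.sum(),P[m].min(0),P[m].max(0),P[m].mean(0))
    m=(P[...,2]>.08)&(P[...,2]<.1)&(abs(P[...,0]-.49)<.13)&(abs(P[...,1]-.035)<.085)&(D>0)
    Q=P[m]; print(m.sum(),np.median(Q[:,2]),cv2.minAreaRect(Q[:,:2].astype(np.float32)))
E
```

```text
[[-0.     0.319  0.948]
 [ 0.     0.948 -0.319]
 [-1.     0.    -0.   ]]
side 55 [0.41958115 0.03842166 0.1108085 ] [0.43915327 0.06142002 0.13131938] [0.42948056 0.04642748 0.12255784]
1571 0.09238662203884318 ((0.5007729530334473, 0.046018000692129135), (0.17183314263820648, 0.16608253121376038), 81.4005126953125)
top 54 [0.41935566 0.0414995  0.11196202] [0.43658756 0.05889283 0.13263669] [0.42836341 0.05027876 0.12750916]
3313 0.09259263415393959 ((0.5001435875892639, 0.047277193516492844), (0.17104113101959229, 0.16842910647392273), 80.9015884399414)
```

View pics/a.png

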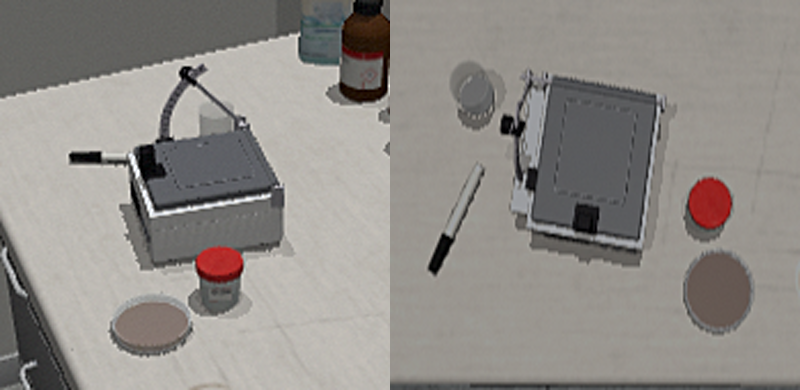

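The side view (left) shows the quadrant with the black index at about composite (187,72), which is px (311,151). The pointer is next to the tab at (165,145). The top view shows the tab at (586,217), knob at (508,125) and nose at (522,128). Nothing stands close to the tab. Next I get the frame and index angle.

```bash
cat >> h.py <<'E'
YAW=-8.8
def frame(O=None):
    return R.from_euler('z',YAW,degrees=True).as_matrix()
E
python3 - <<'E'
from h import *
A=frame()
tab=np.array([.428,.049,0]); 
O=tab-A@[-.071,0,0]; O[2]=0; print("O",O)
for c in("side","top"):
    P=np.load(c+"P.npy"); I=cv2.imread(f"pics/{c}0.png").max(2); q=(P-O)@A
    m=(q[...,2]>.1)&(q[...,2]<.2)&(q[...,1]>.06)&(q[...,1]<.13)&(abs(q[...,0])<.12)
    v,u=np.nonzero(m)
    for a,b in zip(v,u):
        x=q[a,b]; d=x-[.075,0,.087]
        if I[a,b]<75: print(c,b,a,I[a,b],(x*1e3).round(),"r",round(np.hypot(d[0],d[2])*1e3),"ang",round(np.arctan2(d[2],-d[0]),2))
    # ray intersect with plane y_r=0.09..  grid of predicted nose pixel vs angle
    for th in np.arange(.4,.95,.1):
        f=lambda r,y:w2px(c,O+A@np.array([.075-r*np.cos(th),y,.087+r*np.sin(th)])).round(1)
        print(c,round(th,1),"in",f(.118,.085),"r94",f(.094,.085),"knob",f(.106,.11))
a=cv2.imread("pics/side0.png")[135:205,270:360]; b=cv2.imread("pics/top0.png")[150:230,240:330]
cv2.imwrite("pics/b.png",np.hstack([cv2.resize(a,(400,311),interpolation=0),cv2.resize(b,(400,311),interpolation=0)]))
E
```

```text
O [0.49816422 0.03813801 0.        ]
side 310 149 3 [  6. 110. 175.] r 112 ang 0.9
side 311 149 0 [  9. 109. 175.] r 110 ang 0.93
side 312 149 0 [ 12. 110. 174.] r 108 ang 0.94
side 317 149 46 [ 24.  98. 178.] r 105 ang 1.07
side 309 150 0 [  1. 104. 176.] r 115 ang 0.88
side 310 150 57 [  4. 104. 175.] r 113 ang 0.89
side 311 150 8 [  6.  99. 177.] r 113 ang 0.92
side 312 150 31 [ 10. 103. 175.] r 109 ang 0.94
side 313 150 73 [ 14. 105. 173.] r 105 ang 0.95
side 317 150 42 [ 23.  93. 178.] r 105 ang 1.05
side 308 151 32 [ -1. 106. 171.] r 114 ang 0.83
side 309 151 3 [ -1.  95. 177.] r 118 ang 0.87
side 310 151 43 [  3.  97. 176.] r 114 ang 0.89
side 311 151 0 [  6. 100. 174.] r 111 ang 0.9
side 308 152 49 [ -3. 100. 172.] r 115 ang 0.83
side 309 152 2 [ -2.  91. 176.] r 118 ang 0.86
side 310 152 9 [  1.  90. 176.] r 116 ang 0.88
side 311 152 5 [  4.  91. 175.] r 113 ang 0.9
side 315 152 63 [ 17.  93. 172.] r 103 ang 0.97
side 309 153 0 [ -2.  87. 175.] r 117 ang 0.85
side 310 153 11 [  0.  86. 175.] r 116 ang 0.87
side 311 153 0 [  4.  88. 173.] r 112 ang 0.88
side 312 153 28 [  7. 
[... 7465 characters left out ...]

top 262 198 22 [-25.  91. 121.] r 106 ang 0.33
top 262 199 31 [-27.  91. 119.] r 107 ang 0.3
top 263 199 30 [-25.  92. 100.] r 101 ang 0.13
top 261 200 67 [-31.  93. 122.] r 112 ang 0.32
top 262 200 34 [-30.  91. 117.] r 109 ang 0.27
top 262 201 43 [-32.  91. 115.] r 111 ang 0.26
top 262 202 50 [-34.  91. 112.] r 112 ang 0.22
top 0.4 in [263.4 201. ] r94 [265.4 192.9] knob [254.5 195.4]
top 0.5 in [263.3 198.4] r94 [265.3 190.8] knob [254.3 193. ]
top 0.6 in [263.2 195.3] r94 [265.2 188.3] knob [254.2 190.2]
top 0.7 in [263.3 191.8] r94 [265.3 185.5] knob [254.2 187.1]
top 0.8 in [263.4 188. ] r94 [265.4 182.5] knob [254.2 183.6]
top 0.9 in [263.7 183.8] r94 [265.7 179.2] knob [254.4 179.9]
```

View pics/b.png

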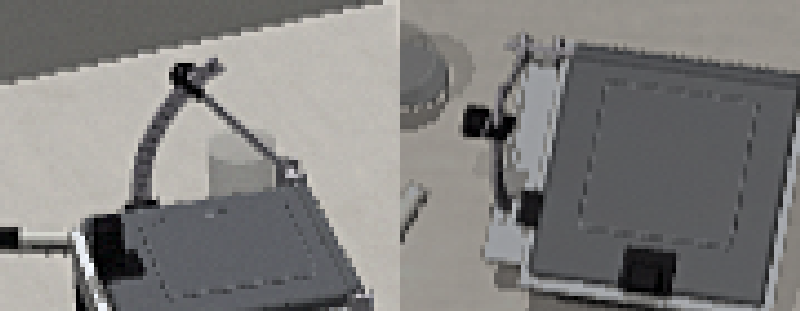

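Reader yaw is about -9°, the tab is at about (0.428, 0.0495), and the index is at about 0.87 rad. I align the jaws with the reader's y axis and move over the tab.

>>> drive_tool:
  moves:
    - [0,0,0,-4.9]
    - [0,0,0,-4.9]
    - [0,-26,16,0]
    - [0,-26,16,0]
    - [0,-26,16,0]
    - [0,-26,16,0]
    - [0,-26,16,0]
    - [0,-26,16,0]
    - [0,-26,16,0]
    - [0,-26,16,0]
    - [0,-26,16,0]
    - [0,-26,16,0]
    - [0,-26,16,0]
    - [0,-26,16,0]
    - [0,-26,16,0]
    - [0,-26,16,0]
    - [0,-26,16,0]
    - [0,-26,16,0]
    - [0,-26,16,0]
    - [0,-26,16,0]
  claw: 55
  force: 25

```text
t: 2.67
position: [0.4129, 0.0843, 0.2317]
tcp_rot: [18.9, 89.9, 10.1]
wrist_force: [0.5, 0.4, -1.3]
width: 0.645
```

```bash
cat > go.py <<'E'
import sys
from h import *
s=manip.state(); r=R.from_euler('xyz',s['tcp_rot'],degrees=True).as_matrix()
t=np.array(list(map(float,sys.argv[1:4])))
print(s['t'],s['position'].round(4),"F",s['wrist_force'].round(1),"w",round(s['width']*85.4,1),"yaw y",np.degrees(np.arctan2(r[1,1],r[0,1])).round(2),"move mm",(r.T@(t-s['position'])*1e3).round(1))
E
python3 go.py .428 .0495 .16
```

```text
2.6667 [0.4129 0.0843 0.2317] F [ 0.5  0.4 -1.3] w 55.1 yaw y 81.19 move mm [ 71.7 -32.1  20.2]
```

>>> drive_tool:
  moves:
    - [0,-16,10,0]
    - [0,-16,10,0]
    - [20,0,0,0]
    - [20,0,0,0]
    - [20,0,0,0]
    - [10,0,0,0]
    - [0,0,0,0]
    - [0,0,0,0]

```text
t: 3.33
position: [0.4271, 0.0511, 0.1612]
tcp_rot: [-168.7, 90.0, -177.5]
wrist_force: [-0.3, -0.2, -0.9]
width: 0.647
```

```bash
python3 go.py .428 .0495 .103; python3 - <<'E'
from h import *
ims=[]
for c,(x0,y0,w,h) in(("side",(255,130,100,100)),("top",(245,160,100,100))):
    I,D=imaging.snapshot(c); ims.append(cv2.resize(I[y0:y0+h,x0:x0+w,::-1],(400,400),interpolation=2))
cv2.imwrite("pics/c.png",np.hstack(ims))
E
```

```text
3.3333 [0.4271 0.0511 0.1612] F [-0.3 -0.2 -0.9] w 55.2 yaw y 81.2 move mm [58.2 -1.4  1.2]
```

View pics/c.png

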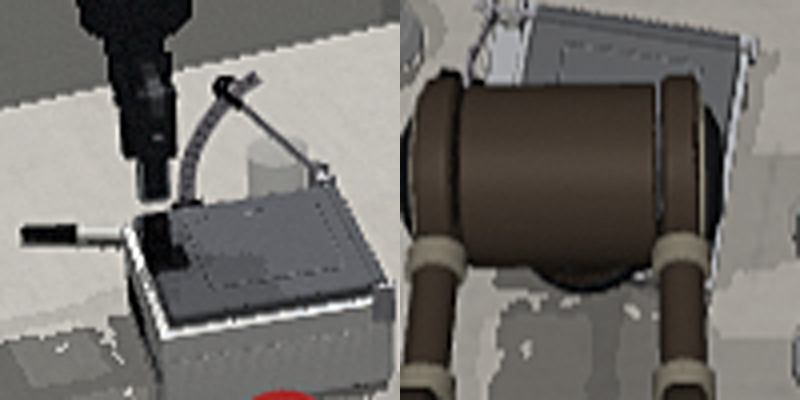

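Side view: the open fingers at (155,180) are just above the tab at (160,235), with clearance from the quadrant. The arm blocks the top view. I descend and grip.

>>> drive_tool:
  moves:
    - [15,-1,1,0]
    - [15,0,0,0]
    - [15,0,0,0]
    - [12,0,0,0]
    - [0,0,0,0]
    - [0,0,0,0]

```text
t: 3.93
position: [0.4286, 0.05, 0.1049]
tcp_rot: [7.7, 90.0, -1.0]
wrist_force: [-0.6, -0.8, -0.3]
width: 0.641
```

>>> drive_tool:
  moves:
    - [0,0,0,0]
    - [0,0,0,0]
    - [0,0,0,0]
    - [0,0,0,0]
    - [0,0,0,0]
    - [0,0,0,0]
    - [0,0,0,0]
    - [0,0,0,0]
  claw: 5
  force: 30

```text
t: 4.6
position: [0.4297, 0.0525, 0.1057]
tcp_rot: [64.2, 89.6, 55.3]
wrist_force: [0.1, 10.0, 2.2]
width: 0.201
```

```bash
python3 go.py .428 .0495 .103; python3 - <<'E'
from h import *
I,D=imaging.snapshot("side"); cv2.imwrite("pics/d.png",cv2.resize(I[130:230,255:355,::-1],(500,500),interpolation=2))
E
```

```text
4.6 [0.4297 0.0525 0.1057] F [ 0.1 10.   2.2] w 17.2 yaw y 81.08 move mm [ 2.7 -3.3 -1.2]
```

View pics/d.png

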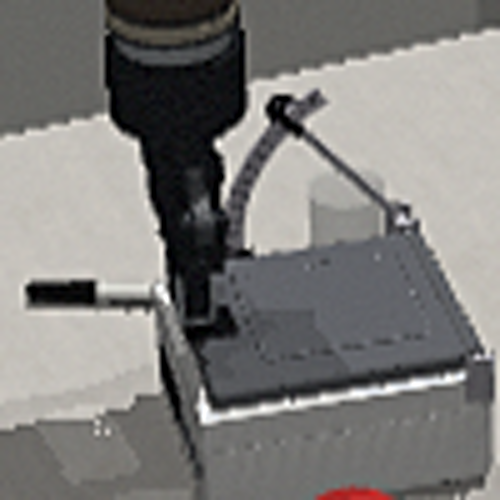

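Gripped at 17 mm opening, with the tab about 3 mm further left than estimated. I recentre and lift along the arc to about 0.6 rad.

>>> drive_tool:
  moves:
    - [0,2.5,0,0]
    - [0,0,0,0]
    - [-7.2,0,2.0,0]
    - [-7.2,0,2.3,0]
    - [-7,0,2.8,0]
    - [-6.9,0,3.0,0]
    - [-6.7,0,3.4,0]
    - [-6.6,0,3.7,0]
    - [-6.3,0,4.0,0]
    - [-6.2,0,4.3,0]
    - [-5.8,0,4.7,0]
    - [-5.7,0,4.9,0]
    - [-5.4,0,5.2,0]
    - [-5.2,0,5.5,0]
    - [0,0,0,0]
    - [0,0,0,0]

```text
t: 5.98
position: [0.4709, 0.0463, 0.1799]
tcp_rot: [172.4, 89.6, 163.5]
wrist_force: [-4.0, 5.6, -1.0]
width: 0.204
```

```bash
python3 go.py .428 .0495 .103; python3 - <<'E'
from h import *
I,D=imaging.snapshot("side"); cv2.imwrite("pics/e.png",cv2.resize(I[130:230,255:355,::-1],(500,500),interpolation=2))
for n in("lid_pointer","index_mark","lid_tab"): print(n,models.tip_of("side",n)[:2])
A=frame(); O=np.array([.4986,.0411,0])
K,p,M=cam("side"); v,u=np.mgrid[:400,:640]; P=p+(np.stack([(u-K[0,2])/K[0,0],(v-K[1,2])/K[1,1],np.ones_like(u,float)],-1)*D[...,None])@M.T
q=(P-O)@A-[.075,0,.087]
m=(q[...,1]>-.07)&(q[...,1]<.0)&(q[...,2]>.02)&(q[...,2]<.13)&(q[...,0]<-.02)&(q[...,0]>-.11)
Q=q[m]; print(len(Q)); f=np.polyfit(-Q[:,0],Q[:,2],1); print("lid slope",np.arctan(f[0]),f)
E
```

```text
5.9833 [0.4709 0.0463 0.1799] F [-4.   5.6 -1. ] w 17.4 yaw y 81.16 move mm [ 77.2  -3.5 -42.3]
lid_pointer [{'location': [305.2, 160.4], 'confidence': 0.81}]
index_mark [{'location': [310.5, 149.7], 'confidence': 0.41}]
lid_tab [{'location': [308.2, 164.9], 'confidence': 0.58}]
477
lid slope 0.6838894553708624 [ 0.8151146  -0.00251229]
```

View pics/e.png

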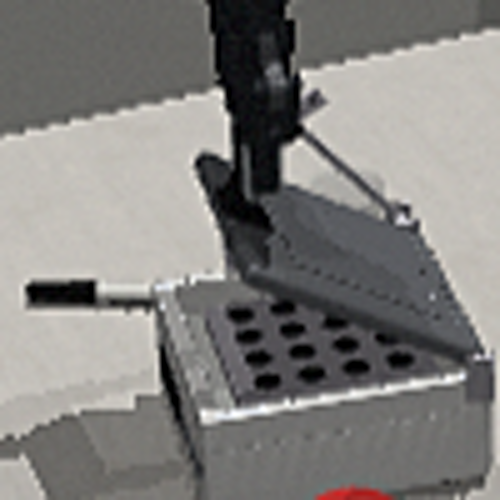

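The lid is up and held, with the wells visible; the pointer and index are hidden behind the gripper. I refine the lid angle with a cleaner plane fit.

```bash
cat > lid.py <<'E'
from h import *
A=frame(); O=np.array([.4986,.0411,0]); rng=np.random.default_rng(0)
def angle(c,P,I,lim):
    q=(P-O)@A-[.075,0,.087]; g=I.astype(int)
    m=(q[...,1]>-.07)&(q[...,1]<.07)&(q[...,2]>lim)&(q[...,2]<.16)&(q[...,0]<-.01)&(q[...,0]>-.15)&(g.max(2)<130)&(g.max(2)>45)&(np.ptp(g,axis=2)<20)
    Q=q[m]; best=None
    for _ in range(400):
        a=Q[rng.choice(len(Q),3,False)]; n=np.cross(a[1]-a[0],a[2]-a[0]); n/=np.linalg.norm(n)+1e-9
        k=abs((Q-a[0])@n)<.003
        if best is None or k.sum()>best.sum(): best=k
    B=Q[best]; n=np.linalg.svd(B-B.mean(0))[2][2]; n*=np.sign(n[2])
    # constrained: plane tangent to offset 6.5 mm from hinge axis
    th=np.linspace(-.1,1.2,1301); e=[np.abs(B[:,0]*np.sin(t)+B[:,2]*np.cos(t)-.0058).mean() for t in th]
    print(c,len(Q),best.sum(),"normal",n.round(3),"theta",np.arctan2(n[0],n[2]).round(3),"off",(B.mean(0)@n).round(4),"constrained",th[np.argmin(e)].round(3))
def now(c):
    I,D=imaging.snapshot(c); K,p,M=cam(c); v,u=np.mgrid[:400,:640]
    P=p+(np.stack([(u-K[0,2])/K[0,0],(v-K[1,2])/K[1,1],np.ones_like(u,float)],-1)*D[...,None])@M.T
    angle(c,P,I,.02); return I,P
if __name__=="__main__":
    for c in("side","top"):
        angle(c+" shut",np.load(c+"P.npy"),cv2.imread(f"pics/{c}0.png"),-.005)
        I,P=now(c); cv2.imwrite(f"pics/{c}L.png",I[:,:,::-1])
E
python3 lid.py
```

```text
side shut 1167 987 normal [-0.011 -0.006  1.   ] theta -0.011 off 0.0065 constrained -0.003
side 746 609 normal [ 0.509 -0.007  0.861] theta 0.534 off 0.0084 constrained 0.562
top shut 2702 2303 normal [-0.007  0.002  1.   ] theta -0.007 off 0.0063 constrained -0.002
top 126 84 normal [-0.717  0.008  0.697] theta -0.8 off 0.1459 constrained 0.509
```

Lid at about 0.565 rad (plane fit 0.56, kinematics 0.57). The index is about 0.87, so I raise by about 0.27.

>>> drive_tool:
  moves:
    - [-3.4,0,3.9,0]
    - [-3.2,0,3.9,0]
    - [-3.1,0,4.1,0]
    - [-2.9,0,4.2,0]
    - [-2.8,0,4.3,0]
    - [-2.6,0,4.4,0]
    - [-2.4,0,4.4,0]
    - [-2.3,0,4.4,0]
    - [0,0,0,0]
    - [0,0,0,0]
    - [0,0,0,0]

```text
t: 7.2
position: [0.5029, 0.0414, 0.2027]
tcp_rot: [175.0, 89.4, 166.2]
wrist_force: [-6.0, 5.7, 1.7]
width: 0.203
```

```bash
python3 go.py .4297 .0525 .1057; python3 - <<'E'
from lid import *
for c in("side","top"):
    I,P=now(c)
    for n in("lid_pointer","index_mark"): print(n,[(np.round(r["location"],1),round(r["confidence"],2)) for r in models.tip_of(c,n)[:2]])
    x,y=(280,130) if c=="side" else (235,150)
    cv2.imwrite(f"pics/f{c}.png",cv2.resize(I[y:y+70,x:x+70,::-1],(400,400),interpolation=0))
cv2.imwrite("pics/f.png",np.hstack([cv2.imread("pics/fside.png"),cv2.imread("pics/ftop.png")]))
E
```

```text
7.2 [0.5029 0.0414 0.2027] F [-6.   5.7  1.7] w 17.3 yaw y 81.15 move mm [ 97.8  -0.3 -72.9]
side 551 418 normal [ 0.708 -0.012  0.706] theta 0.786 off 0.0086 constrained 0.816
lid_pointer [(array([312.9, 149.2]), 0.74), (array([309.5, 155.3]), 0.73)]
index_mark [(array([310.9, 148.3]), 0.47)]
top 177 124 normal [0.687 0.004 0.727] theta 0.757 off 0.0114 constrained 0.798
lid_pointer [(array([264.5, 189.5]), 0.93), (array([298.2, 188.6]), 0.23)]
index_mark [(array([356.2, 215.9]), 0.74)]
```

View pics/f.png

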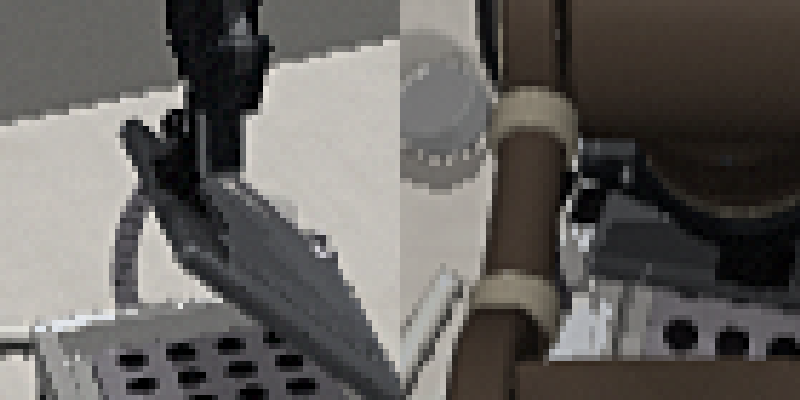

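Right (top view): the lid pointer is the black block at (585,205), and the nose sits slightly higher up the image behind it. The lid is still a little low. I compare pointer and nose with the same depth method, using the same camera.

```bash
python3 - <<'E'
from lid import *
I,P=now("top"); 
def rows(I,P,u0,u1,t):
    q=(P-O)@A-[.075,0,.087]; r=np.hypot(q[...,0],q[...,2]); a=np.arctan2(q[...,2],-q[...,0])
    for v in range(176,194):
        print(t,v,[(int(I[v,u].max()),int(r[v,u]*1e3),int(q[v,u,1]*1e3),round(float(a[v,u]),2)) for u in range(u0,u1)])
rows(I,P,263,271,"now"); 
rows(cv2.imread("pics/top0.png"),np.load("topP.npy"),260,266,"start")
E
```

```text
top 174 127 normal [0.677 0.009 0.735] theta 0.744 off 0.0128 constrained 0.795
now 176 [(21, 472, 31, 1.31), (86, 470, 30, 1.31), (84, 470, 29, 1.31), (94, 40, 96, -0.61), (52, 222, 60, 1.23), (65, 224, 58, 1.23), (75, 225, 56, 1.23), (59, 224, 54, 1.23)]
now 177 [(26, 474, 31, 1.31), (81, 470, 30, 1.31), (128, 468, 29, 1.31), (52, 221, 62, 1.22), (30, 226, 60, 1.22), (43, 224, 58, 1.22), (43, 225, 56, 1.22), (37, 227, 53, 1.23)]
now 178 [(35, 475, 30, 1.31), (71, 468, 30, 1.31), (185, 46, 98, -0.59), (51, 225, 61, 1.21), (26, 226, 59, 1.21), (33, 227, 57, 1.21), (25, 231, 55, 1.22), (25, 221, 54, 1.21)]
now 179 [(31, 476, 30, 1.3), (46, 90, 109, -1.22), (153, 49, 98, -0.62), (31, 224, 61, 1.2), (19, 227, 59, 1.2), (18, 227, 57, 1.21), (14, 227, 55, 1.21), (19, 224, 53, 1.21)]
now 180 [(12, 476, 30, 1.3), (1, 96, 85, 0.88), (28, 96, 83, 0.89), (69, 227, 61, 1.19), (6, 229, 58, 1.2), (10, 226, 57, 1.2), (8, 224, 55, 1.2), (9, 224, 53, 1.2)]
now 181 [(14, 476, 30, 1.3), (6, 100, 84, 0.88), (37, 101, 82, 0.89), (104, 51, 94, -0.46), (119, 225, 59, 1.18), (78, 225, 57, 1.19), (41, 222, 
[... 3961 characters left out ...]
art 189 [(130, 113, 91, 0.73), (86, 110, 89, 0.71), (50, 100, 88, 0.62), (152, 72, 98, -0.32), (102, 72, 95, -0.35), (174, 72, 93, -0.34)]
start 190 [(130, 109, 91, 0.67), (92, 109, 89, 0.67), (43, 103, 88, 0.62), (159, 74, 97, -0.29), (101, 75, 95, -0.34), (172, 75, 93, -0.37)]
start 191 [(128, 110, 91, 0.65), (78, 110, 89, 0.65), (31, 99, 88, 0.55), (169, 77, 96, -0.26), (101, 77, 94, -0.29), (145, 77, 92, -0.35)]
start 192 [(125, 110, 91, 0.62), (76, 110, 88, 0.63), (32, 100, 88, 0.52), (148, 80, 97, -0.31), (101, 79, 93, -0.27), (113, 79, 91, -0.32)]
start 193 [(125, 110, 91, 0.59), (87, 111, 88, 0.6), (41, 103, 88, 0.51), (116, 82, 96, -0.29), (111, 82, 93, -0.27), (116, 82, 91, -0.29)]
```

With the same method the top faces read 0.89 for the nose and 0.825 for the pointer. The lid needs about 0.067 rad more.

>>> drive_tool:
  moves:
    - [-1.9,0,2.9,0]
    - [-1.8,0,2.9,0]
    - [-1.7,0,2.9,0]
    - [0,0,0,0]
    - [0,0,0,0]
    - [0,0,0,0]
    - [0,0,0,0]
    - [0,0,0,0]
    - [0,0,0,0]

```text
t: 8.3
position: [0.5116, 0.04, 0.2073]
tcp_rot: [174.5, 89.4, 165.7]
wrist_force: [-3.7, 5.6, -2.9]
width: 0.203
```

```bash
cat > cmp.py <<'E'
from lid import *
I,P=now("top"); now("side")
q=(P-O)@A-[.075,0,.087]; r=np.hypot(q[...,0],q[...,2]); a=np.arctan2(q[...,2],-q[...,0])
for n,y0,y1 in(("nose",.081,.09),("pointer",.068,.0805)):
    m=(I.max(2)<25)&(r>.098)&(r<.12)&(q[...,1]>y0)&(q[...,1]<y1)&(a>.5)&(a<1.1); print(n,m.sum(),np.median(a[m]).round(3),a[m].mean().round(3),a[m].std().round(3))
E
python3 cmp.py; python3 go.py .4297 .0525 .1057
```

```text
top 194 148 normal [0.714 0.006 0.7  ] theta 0.795 off 0.0138 constrained 0.856
side 500 344 normal [ 0.746 -0.008  0.666] theta 0.842 off 0.0092 constrained 0.88
nose 6 0.892 0.888 0.015
pointer 23 0.885 0.886 0.009
8.4 [0.5116 0.04   0.2073] F [-3.9  4.4 -2.7] w 17.3 yaw y 81.16 move mm [102.4  -0.3 -81.9]
```

Pointer 0.885 and nose 0.892 now match. I check that it stays steady, then hand in.

>>> drive_tool:
  moves:
    - [0,0,0,0]
    - [0,0,0,0]
    - [0,0,0,0]
    - [0,0,0,0]
    - [0,0,0,0]
    - [0,0,0,0]
    - [0,0,0,0]
    - [0,0,0,0]

```text
t: 9.07
position: [0.5116, 0.04, 0.2073]
tcp_rot: [174.4, 89.4, 165.6]
wrist_force: [-3.6, 4.6, -1.7]
width: 0.2
```

```bash
python3 cmp.py; python3 go.py .4297 .0525 .1057; python3 -c "
from h import *
print(manip.job_done())"
```

```text
top 196 150 normal [0.711 0.008 0.703] theta 0.791 off 0.0143 constrained 0.856
side 499 348 normal [ 0.747 -0.005  0.665] theta 0.843 off 0.0091 constrained 0.879
nose 6 0.893 0.89 0.009
pointer 24 0.886 0.885 0.008
9.1667 [0.5117 0.04   0.2073] F [-3.9  5.3 -1.9] w 17.5 yaw y 81.16 move mm [102.4  -0.4 -81.9]
the job is handed in; nothing more can be done
None
```

I gripped the tab with 30 N, raised the lid along its arc in three steps, and handed the job in at about 9.2 s, still holding the lid at the index. No verdict was reported.

- **Angle:** in the last top-camera picture the pointer's top face read 0.886 rad and the nose's 0.893 rad. That is a gap of about 0.007 rad against the 0.07 rad limit.
- **Steadiness:** over 0.7 s with no motion commanded, the tool position and the pointer reading stayed the same to within 0.1 mm and 0.001 rad.
- **Index:** the nose read 0.89 rad at the start and at the end, so it did not shift.
- **Checks that disagreed:** plane fits to the lid gave 0.88 rad (side, tied to the hinge), 0.856 (top, tied), 0.84 (side, free) and 0.79 (top, free). The two top-camera fits rest on few points because the arm hid most of the lid. I relied on comparing pointer and nose directly. The networks' index location was also wrong in the last top picture I asked them about, so I ignored it.
- **Not checked:** I did not re-measure the cup, beaker, marker and dish at the end. The arm's path kept clear of them. There was a steady sideways force of about 5 N at the wrist.

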